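# Check the balance, weigh in the specimen pots, send them off

### The arm

A 7-joint arm with a two-finger parallel gripper is mounted at the origin on the work surface. World frame = base frame: x ahead of the robot, y to its left, z up, the work surface at z = 0. Lengths are in m, angles in rad, forces in N, time in s.
With the tool pointing down it reaches from about 0.425 to 0.95 m from the base axis. Payload 4.7 kg.
Tool frame: the origin (TCP) lies midway between the tips of the shut fingers; the grasp point (between the pads) lies 19 mm behind it; z points along the fingers, y is the line along which they close (so a half turn about z gives the same grasp; the last joint's range is limited). The gripper opens to 85 mm and grips with 20 to 120 N. Pads are 22 mm wide; open, the fingers measure 114 mm over their backs; the gripper's body (76 mm by 85 mm) begins 54 mm behind the grasp point. The pads swing forward as they close: fully open they stand 13 mm farther back than shut.
Start: joints at [1.21, 0.469, -0.049, 1.532, 0.024, 1.141, -0.082], TCP at [0.22, -0.638, 0.231] pointing down, gripper open.
Joint ranges: [-2.59, 2.59], [-0.33, 1.99], [-1.39, 1.29], [0.1, 2.45], [-1.04, 4.18], [0.21, 1.99], [-2.66, 2.66]. Speed limits (rad/s): [2.57, 2.57, 3.14, 3.14, 3.14, 3.14, 3.14].

### API

Orientations are given as a unit quaternion [x, y, z, w].
In Python, from bench import env, viewer, recognise, outline_of gives the robot as it stands.
- The arm moves only by the tool step_arm, never from a script. Its argument "moves" is one flat list of numbers, 5 for each row, row after row: the opening, from 0 (shut) to 1 (fully open), then the shift along the tool's x, y, z in mm, then the turn about the tool's z in degrees. In form: [fingers, tx, ty, tz, turn, fingers, tx, ty, tz, turn, ...]. A call has 1 to 20 rows; each row shifts and turns the commanded pose from where the row before left it, along the tool's axes as they then stand; what a row does not reach is not made up. A row lasts 1/8 s, in which the tool goes at most 62.5 mm and 10.7 degrees, less where a joint would pass 70% of its speed; a pose out of reach is approached as far as the arm can. A call is refused whole if a number of a shift passes 62.5 or a number of a turn 10.7, either way. A call with a gripper value outside its range is refused whole. The fingers move at their own pace and stop on an object; "newtons" is the grip in N (left out, the last holds). Time passes only in rows, so rows that do not move let the fingers close. It gives the time, the measured TCP pose, the force, the opening and the grip force at its end, in the units of the state.
- env.observe(): the state, without advancing time (a new reading comes with each control period).
- viewer.grab_frame(name): name is "side" or "top" or "wrist"; returns a dict with "frame" (480x640x3 uint8, blue, green, red), "fx", "fy", "cx", "cy" (pixels), "camera_from_world" (4x4, takes a point from world to camera coordinates); the wrist camera has in their place "hand_eye" (4x4, takes a point from camera to tool coordinates, whose origin is the TCP and whose axes are the flange's). Camera axes: x right, y down, z forward; pixel columns grow to the right and rows downward; lengths in m; the calibration is good to about 2 mm. A picture is of the moment at which its call begins: read the wrist's pose just before it. There is no depth.
- env.hand_in(): hands the job in; it is judged then, once.
Trained networks look in a picture, given as the dict that the camera call returned (one of the last four; its "shot" number tells which), for a name from the list of things; names that differ only in an ending like _2 or _b are one class to them, and where a whole thing is asked for, a point or a joint stands for the part that bears it (a point fixed in the world has none). Each returns a list of dicts, best first, with "conf" (0 to 1); they miss things now and then, are a little off and sometimes report something else, mostly with a low value. They report only what shows in the picture. A call takes as long as a camera call.
- recognise(picture, query): "centre" ([column, row] in pixels, amid what is visible of it).
- outline_of(picture, query): "region" (480x640 bool, what is visible of it) and "centre" ([column, row] in pixels, amid what is visible of it).
The state is a dict: "t": time; "joint_pos": joint angles; "qvel": joint speeds; "joint_efforts": joint torques, N m; "position": TCP position; "eef_rot": TCP orientation; "ft_force": force on the tool from outside, world axes, zero at the start; "torque": the same for the moment, N m; "width": finger opening in m; "grip_force": force on a finger pad.
Only numpy, scipy, OpenCV 4.12 (cv2) and the standard library are available. Lean on these libraries where they do the work, as an engineer would, in place of code of your own. Each camera call takes 0.05 s, during which the arm holds its last target. There are 200 camera calls.

### The job

Check the balance and weigh in the two or three specimen pots: first the brass check weight, which then goes back on its round black mat, then the pots in order of urgency by cap colour (red, yellow, green, whichever are there), each of which then goes upright into the grey carrier; stand each on its own, upright in the middle of the balance pan, let go and leave it there for a second. When all pots are in, put the orange lid on the carrier so that it sits fully home, let go, and only then slide the closed carrier along the table, without lifting it, until it is squarely and wholly inside the blue tape outline. Leave everything else on the bench where it is.

Things in the scene. Friction and masses are not known exactly. Their poses are not given: they have to be found in the camera images.
- pot_red: specimen pot, white, upright cylinder 44 dia x 48 tall, with a red cap (top 15 mm), about 0.12 kg. Origin: centre of its underside, z up. May be absent
- pot_yellow: specimen pot, white, upright cylinder 44 dia x 48 tall, with a yellow cap (top 15 mm), about 0.12 kg. Origin: centre of its underside, z up. May be absent
- pot_green: specimen pot, white, upright cylinder 44 dia x 48 tall, with a green cap (top 15 mm), about 0.12 kg. Origin: centre of its underside, z up. May be absent
- check_weight: brass check weight, 0.2 kg: upright cylinder 34 dia x 40 tall with a knob 18 dia on top (50 mm overall). Origin: centre of its underside. Starts standing on the middle of its mat
- weight_mat: the check weight's place: flat round black rubber mat on the table, 80 dia, 1 mm. Origin: its centre
- pan_top (a point): centre of the upper face of the balance's round steel pan (120 dia), which stands about 89 mm above the table. The pan is sprung (300 N/m): a pot sinks it some 4 mm, the check weight 6, the stop is at 11 mm
- pan (a joint): sinking of the pan, m: 0 unloaded, grows downward to 0.011
- balance: white bench balance, fixed, 190 (x) x 180 (y), housing top 66 mm high, black display on its -x side; the pan's centre is at 25 mm along its +x. Origin: centre of the underside
- carrier: grey open-topped transport carrier, loose, 0.45 kg, outside 130 (x) x 190 (y) x 65 tall, walls and floor 5 mm (inside 120 x 180, 60 deep). Room for three pots side by side along y, for example at y = -56, 0 and 56 mm. Origin: centre of its underside, z up
- lid: loose orange lid, 0.18 kg: plate 130 (x) x 190 (y) x 6, under it a plug 110 x 170 x 6 that drops into the carrier's mouth, on top a black bar handle 20 wide (x), 80 long (y), 12 to 38 mm above the origin. Origin: centre of the plug's underside. Seated: origin 59 mm above the carrier's, axes along the carrier's (either way round). Starts flat on the table
- outline: collection place: outline of blue tape flat on the table, inside 160 (x) x 220 (y), for the carrier (x along x, y along y, either way round). Origin: its centre, on the table
- amber_bottle: bystander, leave alone: squat amber glass bottle with a black cap, 52 dia x 100 tall mm. Origin: centre of the underside
- cassette_stack: bystander, leave alone: little stack of coloured tissue cassettes, 30 x 42 x 34 mm. Origin: centre of the underside
- slide_box: bystander, leave alone: flat blue slide box with a white seam, 80 x 100 x 32 mm. Origin: centre of the underside
- coverslip_box: bystander, leave alone: small cardboard coverslip box with a green top label, 50 x 60 x 25 mm. Origin: centre of the underside
- stain_jar: bystander, leave alone: glass staining jar, blue inside, white cap, 68 dia x 75 tall mm. Origin: centre of the underside
- wax_mould: bystander, leave alone: steel embedding mould with white wax in it, 60 x 45 x 13 mm. Origin: centre of the underside

How it is judged:
By the outcome, as a careful person would: the job done as asked, in the order asked, and still so for the second after the job is handed in, with the robot touching nothing.
Of pot_red, pot_yellow, pot_green only 2 to 3 are there at a start; the rules pass over those that are not, and their reading is None.
At some moment in a run one of pot_red, pot_yellow, pot_green, lid, carrier may be knocked a few centimetres aside while the robot is not near it.
Once in a run the grip may slacken for a moment while it holds something.
It also fails if it takes over 210 s, if anything falls off the work surface, if the arm or the gripper's body presses on something with over 40 N, if the wrist force passes 120 N, or if a joint passes its speed limit or range.

## Working session

There is one attempt and no reset: what is moved stays moved. The work goes in short steps, Python scripts to look and compute and a tool call to move; the robot and the scene stay as the last step left them, time stands still between calls to the robot, and variables do not carry over. Pictures are saved under pics/ and viewed, at most 14 in all, crops included, and the job is handed in when it is done.

Besides the shell and the picture viewer there is one more tool, called after "Call:" as name(argument=value, ...) on one line, values as JSON. step_arm: Moves the arm, as the interface text tells. Its arguments: {"type":"object","properties":{"moves":{"type":"array"},"newtons":{"type":"number"}},"required":["moves"]}

```bash
mkdir -p pics; ls
cat > h.py <<'E'
import numpy as np, cv2
from bench import env, viewer, recognise, outline_of
from scipy.spatial.transform import Rotation as R
def cam(p):
    """returns origin, R(world from cam)"""
    if "camera_from_world" in p:
        T=np.linalg.inv(np.array(p["camera_from_world"]))
    else:
        s=p["state"]; W=np.eye(4); W[:3,:3]=R.from_quat(s["eef_rot"]).as_matrix(); W[:3,3]=s["position"]
        T=W@np.array(p["hand_eye"])
    return T
def grab(n):
    s=env.observe(); p=viewer.grab_frame(n); p["state"]=s; return p
def pix2w(p,uv,z):
    T=cam(p); uv=np.atleast_2d(uv).astype(float)
    d=np.c_[(uv[:,0]-p["cx"])/p["fx"],(uv[:,1]-p["cy"])/p["fy"],np.ones(len(uv))]@T[:3,:3].T
    return T[:3,3]+d*((z-T[2,3])/d[:,2])[:,None]
def w2pix(p,X):
    T=np.linalg.inv(cam(p)); c=np.atleast_2d(X)@T[:3,:3].T+T[:3,3]
    return np.c_[c[:,0]/c[:,2]*p["fx"]+p["cx"],c[:,1]/c[:,2]*p["fy"]+p["cy"]]
E
python3 - <<'E'
from h import *
np.set_printoptions(precision=4,suppress=True)
print(env.observe())
for n in("top","side"):
    p=grab(n); cv2.imwrite(f"pics/{n}0.png",p["frame"]); print(n,cam(p),p["fx"],p["cx"],p["cy"])
    for q in "pot_red pot_yellow pot_green check_weight weight_mat balance carrier lid outline amber_bottle cassette_stack slide_box coverslip_box stain_jar wax_mould".split():
        r=recognise(p,q); print(q,[(np.round(a["centre"]),round(a["conf"],2),np.round(pix2w(p,a["centre"],0.0)[0],3)) for a in r[:2]])
p=grab("wrist");print(p["hand_eye"],p["fx"])
E
```

```text
pics
{'t': 0.0, 'joint_pos': array([ 1.2101,  0.4694, -0.0486,  1.5337,  0.0241,  1.141 , -0.0823]), 'qvel': array([-0.    ,  0.0008,  0.0012, -0.0004, -0.0005, -0.0019, -0.0013]), 'joint_efforts': array([  0.0003, -51.0326,  -0.0465, -23.7719,   0.0107,   0.0075,
        -0.    ]), 'position': array([ 0.2197, -0.6376,  0.2303]), 'eef_rot': array([ 0.9863,  0.1652, -0.0002, -0.001 ]), 'ft_force': array([-0.0421,  0.0578,  0.6238]), 'torque': array([ 0.0167, -0.0117, -0.0157]), 'grip_force': 0.0, 'width': 0.08559923561701743}
top [[ 0.0062 -0.9814  0.1916  0.284 ]
 [-0.9998 -0.002   0.0219  0.0263]
 [-0.0211 -0.1917 -0.9812  1.313 ]
 [ 0.      0.      0.      1.    ]] 475.9616510046826 313.03040435310345 243.7227800868153
pot_red [(array([258., 284.]), 0.82, array([0.427, 0.207, 0.   ])), (array([487., 259.]), 0.23, array([ 0.499, -0.428,  0.   ]))]
pot_yellow []
pot_green [(array([206., 232.]), 0.74, array([0.574, 0.359, 0.   ]))]
check_weight [(array([159., 227.]), 0.62, array([0.589, 0.496, 0.   ]))]
weight_mat [(array([321., 285.]), 0.59, array([0.423, 0.033, 0.   ])), (array([158
[... 1726 characters left out ...]
rray([ 0.485, -0.455,  0.   ]))]
outline [(array([305., 221.]), 0.88, array([ 0.595, -0.13 ,  0.   ]))]
amber_bottle [(array([303., 379.]), 0.96, array([0.461, 0.445, 0.   ]))]
cassette_stack []
slide_box [(array([245., 382.]), 0.82, array([0.588, 0.482, 0.   ]))]
coverslip_box [(array([398., 193.]), 0.72, array([ 0.334, -0.34 ,  0.   ]))]
stain_jar [(array([207., 330.]), 0.71, array([0.731, 0.352, 0.   ]))]
wax_mould [(array([354., 373.]), 0.92, array([0.348, 0.401, 0.   ])), (array([344., 270.]), 0.43, array([0.438, 0.063, 0.   ]))]
[[-0.001  -0.9609 -0.2767  0.0711]
 [ 1.     -0.0009 -0.0004 -0.0005]
 [ 0.0001 -0.2767  0.9609 -0.143 ]
 [ 0.      0.      0.      1.    ]] 341.35912776564817
```

View pics/top0.png

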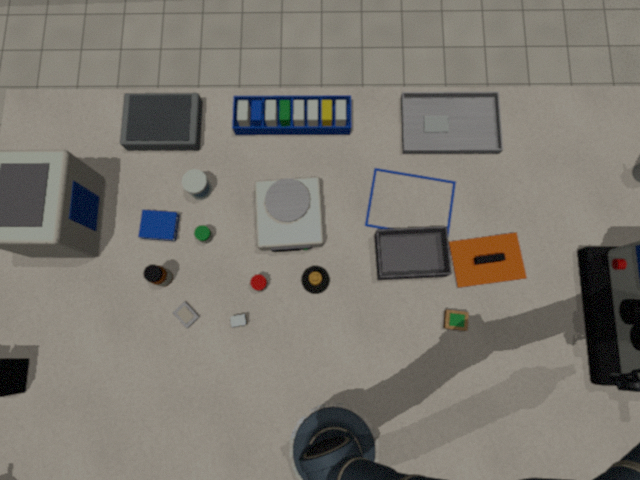

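View pics/side0.png

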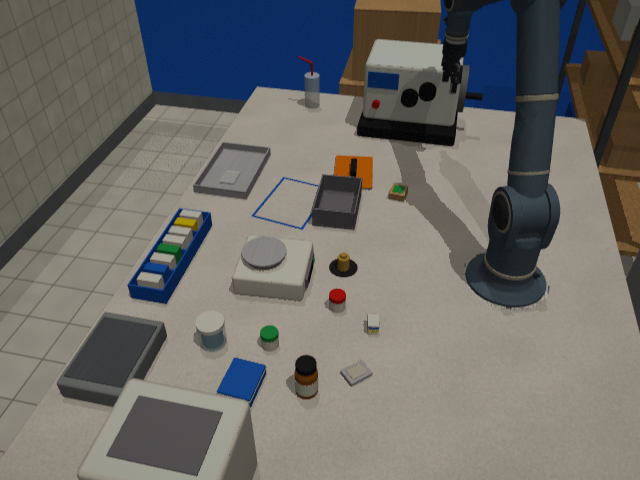

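The top view shows the red pot at (258,283), the green pot at (203,233) and the weight on its mat at (315,279). The balance is at (290,213), the carrier at (412,253), the lid at (488,259) and the outline at (411,200). The side view agrees, and I see no yellow pot in either picture.

```bash
cat >> h.py <<'E'
def msk(p,kind):
    h=cv2.cvtColor(cv2.GaussianBlur(p["frame"],(3,3),0),cv2.COLOR_BGR2HSV)
    H,S,V=[h[...,i].astype(int) for i in range(3)]
    return {"red":((H<6)|(H>174))&(S>150)&(V>70),"green":(H>45)&(H<85)&(S>110)&(V>50),"yellow":(H>22)&(H<35)&(S>130)&(V>90),
      "orange":(H>6)&(H<18)&(S>170)&(V>120),"blue":(H>105)&(H<125)&(S>110)}[kind]
def rect_w(p,m,z):
    """min-area rectangle in the world plane z: centre, sizes, yaw(deg) of long side"""
    ys,xs=np.nonzero(m); w=pix2w(p,np.c_[xs,ys],z)[:,:2].astype(np.float32)
    c,s,a=cv2.minAreaRect(w*1000); 
    if s[0]<s[1]: s=s[::-1]; a+=90
    a=(a+90)%180-90
    return np.round(c,1),np.round(s,1),round(a,1)
def near(m,uv,r):
    o=np.zeros_like(m); u,v=int(uv[0]),int(uv[1]); o[max(v-r,0):v+r,max(u-r,0):u+r]=m[max(v-r,0):v+r,max(u-r,0):u+r]; return o
def todo(x,y,z,yaw=None):
    """shift in tool axes (mm) and turn (deg) from measured pose to target (m)"""
    s=env.observe(); r=R.from_quat(s["eef_rot"]); d=r.inv().apply(np.array([x,y,z])-s["position"])*1000
    X=r.as_matrix()[:,0]; yw=np.degrees(np.arctan2(X[1],X[0]))
    return np.round(d,1),None if yaw is None else round(-((yaw-yw+180)%360-180),1),"yaw",round(yw,1),"pos",np.round(s["position"]*1000,1)
E
python3 - <<'E'
from h import *
np.set_printoptions(precision=4,suppress=True)
for n in("top","side"):
    p=grab(n); T=n=="top"
    for k,z,uv in (("red",.048,(258,283) if T else (337,297)),("green",.048,(203,233) if T else (270,331))):
        print(n,k,rect_w(p,near(msk(p,k),uv,14),z))
    print("orange",rect_w(p,near(msk(p,"orange"),(488,259) if T else (355,170),45),.012))
    print("blue",rect_w(p,near(msk(p,"blue"),(411,200) if T else (290,200),48),0))
    for q,z in (("carrier",.065),("balance",.066),("pan_top",.089),("check_weight",.03),("weight_mat",.001),("pot_yellow",.04),("lid",.012),("outline",0)):
        for o in outline_of(p,q)[:2]: print(n,q,round(o["conf"],2),np.round(o["centre"]),rect_w(p,o["region"],z) if o["region"].any() else 0)
print(todo(.45,.03,.2,90))
t=cv2.imread("pics/top0.png"); cv2.imwrite("pics/c1.png",cv2.resize(t[150:330,180:540],None,fx=2.2,fy=2.2,interpolation=cv2.INTER_CUBIC))
E
```

```text
top red (array([425.8, 200.3]), array([40.3, 37.5]), 45.8)
top green (array([561. , 357.7]), array([40.3, 36.4]), 46.1)
orange (array([ 495.1, -422.2]), array([185.8, 124.5]), -82.0)
blue (array([ 657.8, -220.2]), array([231.6, 172.9]), 79.9)
top carrier 0.68 [411. 253.] (array([ 503.8, -210.9]), array([199.3, 139.2]), -86.9)
top carrier 0.63 [241. 322.] (array([325.1, 245.5]), array([43.6, 29.3]), -80.3)
top balance 0.66 [186. 313.] (array([339.3, 383.8]), array([58.8, 43.1]), 47.0)
top balance 0.24 [286. 201.] (array([651.2, 125.2]), array([121. , 120.7]), -43.8)
top pan_top 0.76 [288. 198.] (array([643.9, 123.9]), array([117. , 114.7]), -43.8)
top pan_top 0.22 [240. 323.] (array([323.4, 242.4]), array([38.4, 27.6]), -87.7)
top check_weight 0.7 [258. 284.] (array([427.2, 200.7]), array([48.7, 43.7]), 46.0)
top check_weight 0.65 [370. 210.] (array([ 649.9, -216.4]), array([229.1, 172.2]), 79.4)
top weight_mat 0.97 [320. 286.] (array([441.6,  47.4]), array([76.6, 74.6]), 45.2)
top lid 0.9 [487. 259.] (array([ 495.7, -424. ]), array([192. , 130.4]), -81.9)
side red (array([427.4, 211.
[... 565 characters left out ...]
top 0.69 [372. 326.] (array([321.8, 322. ]), array([62.2, 25.6]), -81.0)
side check_weight 0.79 [341. 263.] (array([440.1,  62.1]), array([74. , 33.2]), -79.6)
side check_weight 0.59 [339. 303.] (array([427.5, 209.2]), array([81.9, 40.9]), -79.3)
side weight_mat 0.77 [344. 268.] (array([440.3,  59.1]), array([74.6, 65.3]), 3.0)
side weight_mat 0.69 [242. 383.] (array([596.7, 480. ]), array([114.6,  91.7]), 85.7)
side lid 0.78 [359. 169.] (array([ 495.5, -415.9]), array([193.6, 127.6]), -82.5)
side outline 0.79 [274. 222.] (array([ 661.1, -217.6]), array([239. , 173.8]), 81.3)
(array([ 435.2, -556.8,   31.3]), np.float64(-71.0), 'yaw', np.float64(19.0), 'pos', array([ 219.9, -638.2,  231.3]))
```

View pics/c1.png

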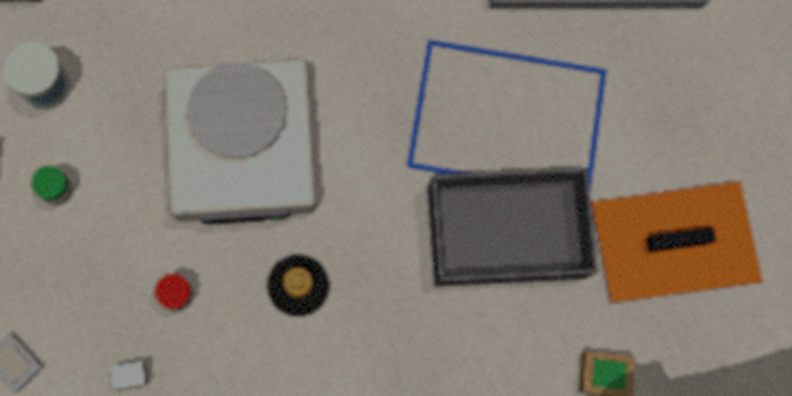

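The crop confirms two pots (red and green), the weight in the middle of its mat, and a gap between lid and carrier. The outline is turned about -10° from the axes. I'll turn the tool to yaw 90 and go above the weight.

Call:
step_arm(moves=[1, 0, 0, 0, -10.2, 1, 0, 0, 0, -10.2, 1, 0, 0, 0, -10.2, 1, 0, 0, 0, -10.1, 1, 0, 0, 0, -10.1, 1, 0, 0, 0, -10.1, 1, 0, 0, 0, -10.1, 1, 0, 55, 5, 0, 1, 0, 55, 5, 0, 1, 0, 55, 5, 0, 1, 0, 55, 5, 0, 1, 55, 0, 0, 0, 1, 55, 0, 0, 0, 1, 55, 0, 0, 0, 1, 55, 0, 0, 0, 1, 55, 0, 0, 0, 1, 55, 0, 0, 0], newtons=40)

```text
t: 4.68
position: [0.4398, -0.3064, 0.2116]
eef_rot: [0.707, 0.707, 0.0, 0.0]
ft_force: [0.6, -0.1, -0.0]
width: 0.085
grip_force: 0.0
```

Call:
step_arm(moves=[1, 55, 0, 0, 0, 1, 55, 0, 0, 0, 1, 55, 0, 0, 0, 1, 55, 0, 0, 0, 1, 55, 0, 0, 0, 1, 55, 0, 0, 0, 1, 25, 0, 0, 0, 1, 0, 0, 0, 0, 1, 0, 0, 0, 0])

```text
t: 5.8
position: [0.4399, 0.0458, 0.2113]
eef_rot: [0.707, 0.707, -0.0, 0.0]
ft_force: [-0.6, 0.2, 0.0]
width: 0.0852
grip_force: 0.0
```

```bash
cat >> h.py <<'E'
def circ(p,m,z):
    """circle through world-projected mask outline: enclosing centre/dia mm"""
    c,_=cv2.findContours(m.astype(np.uint8),cv2.RETR_EXTERNAL,cv2.CHAIN_APPROX_NONE); c=max(c,key=cv2.contourArea)[:,0]
    w=(pix2w(p,c,z)[:,:2]*1000).astype(np.float32); e=cv2.fitEllipse(w); return np.round(e[0],1),np.round(e[1],1)
E
python3 - <<'E'
from h import *
print(todo(.441,.047,.2,90))
p=grab("wrist"); cv2.imwrite("pics/w1.png",p["frame"])
for q,z in (("check_weight",.05),("weight_mat",.001),("pot_red",.048)):
    for o in outline_of(p,q)[:2]: print(q,round(o["conf"],2),np.round(o["centre"]),circ(p,o["region"],z))
print(w2pix(p,[[.441,.047,.001]]))
E
```

```text
(array([ 1.2,  1.1, 11.3]), np.float64(-0.1), 'yaw', np.float64(89.9), 'pos', array([439.9,  45.8, 211.3]))
check_weight 0.94 [322. 212.] (array([442.7,  55.2]), array([31.6, 37.7]))
weight_mat 0.63 [319. 185.] (array([443.1,  50.9]), array([78.2, 78.5]))
pot_red 0.74 [304.  29.] (array([430.4, 198.9]), array([42.7, 49.4]))
pot_red 0.43 [537. 342.] (array([671.1, -83.3]), array([ 16.5, 117.4]))
[[317.32470592 207.8581008 ]]
```

View pics/w1.png

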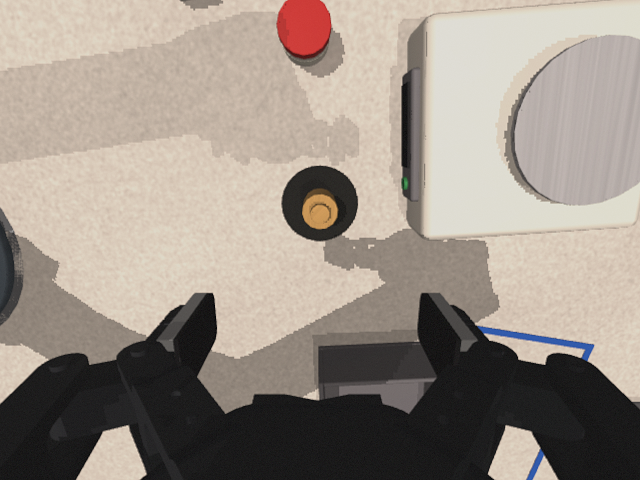

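The wrist view shows the mat at (319,203) with the knob at (320,211), the red cap at (304,26) and the pan at about (590,120).

Run:
```python
from h import *
p=grab("wrist")
print(pix2w(p,[[320,211]],.051),pix2w(p,[[319.5,203]],.001))
h=p["frame"].mean(2)<75
m=near(h,(319,203),45); m=m.astype(np.uint8)
print(circ(p,m,.001))
for o in outline_of(p,"weight_mat")[:1]: print(circ(p,o["region"],.001))
print(circ(p,msk(p,"red"),.048))
t=grab("top")
for o in outline_of(t,"weight_mat")[:1]: print(circ(t,o["region"],.001))
print(circ(t,near(msk(t,"red"),(258,283),14),.048))
```

```text
[[0.4433565  0.05389853 0.051     ]] [[0.44326144 0.05207955 0.001     ]]
(array([443.2,  51.1]), array([77.9, 78.1]))
(array([443.1,  50.9]), array([78.3, 78.6]))
(array([430.5, 201.6]), array([41.6, 42.3]))
(array([426.3, 200.5]), array([37.7, 39.8]))
```

Call:
step_arm(moves=[1, 6, 3, 50, 0, 1, 0, 0, 50, 0, 1, 0, 0, 50, 0, 1, 0, 0, 33, 0, 1, 0, 0, 10, 0, 1, 0, 0, 10, 0, 1, 0, 0, 0, 0, 0, 0, 0, 0, 0, 0, 0, 0, 0, 0, 0, 0, 0, 0, 0, 0, 0, 0, 0, 0, 0, 0, 0, 0, 0, 0, 0, 0, 0, 0, 0, 0, 0, 0, 0], newtons=40)

```text
t: 7.95
position: [0.4432, 0.0528, 0.0089]
eef_rot: [0.707, 0.707, 0.0, 0.001]
ft_force: [-1.4, -0.0, 5.0]
width: 0.0331
grip_force: 39.3
```

Call:
step_arm(moves=[0, 0, 0, -20, 0, 0, 0, 0, -40, 0, 0, 0, 0, -40, 0, 0, 0, 0, -40, 0, 0, 0, 30, -10, 0, 0, 0, 45, 0, 0, 0, 0, 45, 0, 0, 0, 0, 30, 0, 0, 0, 0, 0, 0, 0, 0, 0, 0, 0, 0])

```text
t: 9.2
position: [0.5914, 0.0529, 0.1576]
eef_rot: [0.707, 0.707, -0.001, -0.001]
ft_force: [-0.3, 0.2, -1.5]
width: 0.0331
grip_force: 41.1
```

Run:
```python
from h import *
s=env.observe(); print(s["position"],s["width"],s["grip_force"],s["ft_force"])
p=grab("wrist"); cv2.imwrite("pics/w2.png",p["frame"])
t=grab("top")
for im in(p,t):
    for o in outline_of(im,"pan_top")[:1]: print(o["conf"],o["centre"],circ(im,o["region"],.089))
```

```text
[0.59142262 0.05293883 0.15760351] 0.03313843421845275 41.11295521259308 [-0.28017463  0.24617586 -1.48471228]
0.56 [409.1, 126.0] (array([646.6, 126.1]), array([118.5, 118.7]))
0.68 [281.4, 202.8] (array([635.3, 136.3]), array([ 81.2, 122.9]))
```

View pics/w2.png

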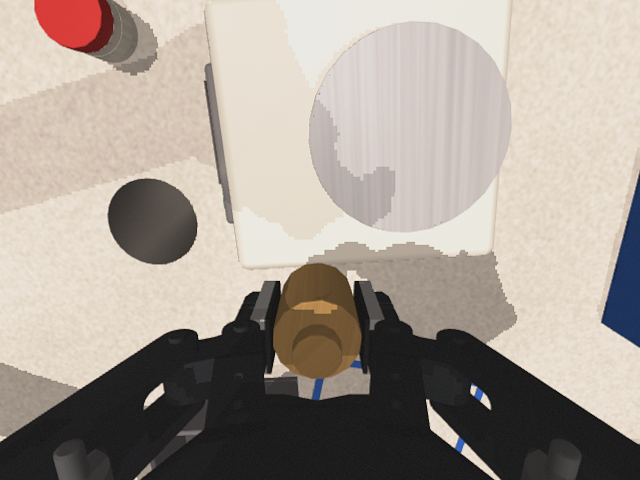

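The wrist view shows the weight held between the pads and the pan at (409,126), whole and clear.

Call:
step_arm(moves=[0, 37, 28, 0, 0, 0, 36, 27, 0, 0, 0, 0, 0, 0, 0, 0, 0, 0, 25, 0, 0, 0, 0, 20, 0, 0, 0, 0, 10, 0, 0, 0, 0, 5, 0, 0, 0, 0, 5, 0, 0, 0, 0, 0, 0, 0, 0, 0, 0, 0, 0.55, 0, 0, 0, 0, 0.55, 0, 0, 0, 0, 0.8, 0, 0, 0, 0, 0.8, 0, 0, 0, 0, 0.8, 0, 0, 0, 0, 0.8, 0, 0, -30, 0, 0.8, 0, 0, -40, 0, 0.8, 0, 0, 0, 0])

```text
t: 11.65
position: [0.6499, 0.127, 0.1671]
eef_rot: [0.707, 0.707, 0.003, 0.002]
ft_force: [-0.6, 0.4, 0.2]
width: 0.0681
grip_force: 0.0
```

Run:
```python
from h import *
s=env.observe(); print(s["position"],s["width"],s["ft_force"])
p=grab("wrist"); cv2.imwrite("pics/w3.png",p["frame"])
print(pix2w(p,[[320,200]],.13))
for q,z in (("check_weight",.13),("pan_top",.083)):
    for o in outline_of(p,q)[:2]: print(q,o["conf"],o["centre"],circ(p,o["region"],z))
t=grab("side")
for o in outline_of(t,"check_weight")[:2]: print(o["conf"],o["centre"],pix2w(t,o["centre"],.105))
```

```text
[0.64985903 0.12704943 0.16712572] 0.06814060305491527 [-0.62167923  0.40683295  0.16206286]
[[0.65250084 0.16681211 0.13      ]]
check_weight 0.94 [313.4, 263.5] (array([648.7, 131.1]), array([31.5, 41.2]))
pan_top 0.82 [307.3, 226.5] (array([646.7, 126.1]), array([119.3, 119.4]))
0.49 [261.3, 246.4] [[0.64939628 0.13028576 0.105     ]]
```

View pics/w3.png

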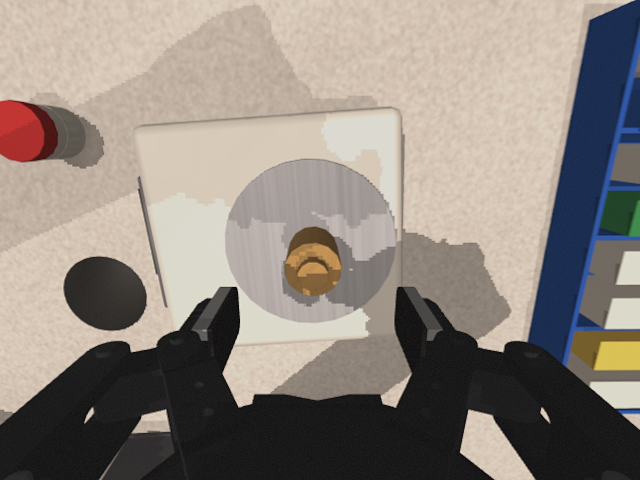

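The weight stands upright on the pan at (313,263), within a few mm of its centre. I'll wait a second, then pick it up again.

Call:
step_arm(moves=[0.8, 0, 0, 0, 0, 0.8, 0, 0, 0, 0, 0.8, 0, 0, 0, 0, 0.8, 0, 0, 0, 0, 0.8, 0, 0, 0, 0, 0.8, 0, 0, 0, 0, 0.8, 0, -1, 35, 0, 0.8, 0, 0, 25, 0, 0.8, 0, 0, 14, 0, 0.8, 0, 0, 0, 0, 0, 0, 0, 0, 0, 0, 0, 0, 0, 0, 0, 0, 0, 0, 0, 0, 0, 0, 0, 0, 0, 0, 0, 0, 0, 0, 0, 0, 0, 0, 0, 0, 0, 0, 0, 0, 0, 0, -20, 0, 0, 0, 0, -40, 0, 0, 0, 0, 0, 0])

```text
t: 14.4
position: [0.6486, 0.127, 0.1535]
eef_rot: [0.707, 0.707, 0.003, 0.002]
ft_force: [0.8, 0.5, -1.6]
width: 0.033
grip_force: 40.1
```

Run:
```python
from h import *
s=env.observe(); print(s["width"],s["grip_force"])
print(todo(.443,.0515,.1526,90))
```

```text
0.032972803145214925 40.05723774433136
(array([ -75.4, -205.6,   -0.5]), np.float64(0.0), 'yaw', np.float64(90.0), 'pos', array([648.6, 127. , 153.5]))
```

Call:
step_arm(moves=[0, -15, -41, 0, 0, 0, -15, -41, 0, 0, 0, -15, -41, 0, 0, 0, -15, -41, 0, 0, 0, -15, -41, 0, 0, 0, 0, 0, 40, 0, 0, 0, 0, 40, 0, 0, 0, 0, 30, 0, 0, 0, 0, 15, 0, 0, 0, 0, 8, 0, 0, 0, 0, 0, 0, 0, 0, 0, 0, 0])

```text
t: 15.9
position: [0.4425, 0.051, 0.0171]
eef_rot: [0.707, 0.707, 0.001, 0.001]
ft_force: [-0.6, -0.6, -2.5]
width: 0.033
grip_force: 40.4
```

Run:
```python
from h import *
s=env.observe(); print(s["width"],s["grip_force"],s["ft_force"])
print(todo(.443,.0515,.012,90))
```

```text
0.032978163203582926 40.4200941324234 [-0.5714566  -0.60814529 -2.53292367]
(array([0.5, 0.5, 5.1]), np.float64(0.0), 'yaw', np.float64(90.0), 'pos', array([442.5,  51. ,  17.1]))
```

Now lower the last few mm, watching the force.

Call:
step_arm(moves=[0, 0, 0, 2, 0, 0, 0, 0, 1.5, 0, 0, 0, 0, 1.5, 0, 0, 0, 0, 0, 0])

```text
t: 16.4
position: [0.4417, 0.0508, 0.0112]
eef_rot: [0.707, 0.707, -0.0, -0.0]
ft_force: [0.6, -0.3, -1.5]
width: 0.0326
grip_force: 40.4
```

Call:
step_arm(moves=[0, 0, 0, 1.5, 0, 0, 0, 0, 0, 0, 0, 0, 0, 1, 0, 0, 0, 0, 0, 0])

```text
t: 16.9
position: [0.4418, 0.0509, 0.0087]
eef_rot: [0.707, 0.707, -0.0, 0.0]
ft_force: [0.3, -0.2, -1.5]
width: 0.0329
grip_force: 40.4
```

Call:
step_arm(moves=[0, 0, 0, 1.5, 0, 0, 0, 0, 0, 0, 0, 0, 0, 0, 0])

```text
t: 17.27
position: [0.4419, 0.0509, 0.0079]
eef_rot: [0.707, 0.707, -0.0, 0.0]
ft_force: [-2.2, -0.5, 5.4]
width: 0.0331
grip_force: 41.3
```

Run:
```python
from h import *
s=env.observe(); print(s["width"],s["grip_force"],s["ft_force"],s["position"])
p=grab("side"); c=(p["frame"][220:320,290:410]); cv2.imwrite("pics/s2.png",cv2.resize(c,None,fx=5,fy=5,interpolation=cv2.INTER_CUBIC))
```

```text
0.033141336891884476 41.314160227775574 [-2.17474428 -0.49679649  5.38279446] [0.4419398  0.05088454 0.00787098]
```

View pics/s2.png

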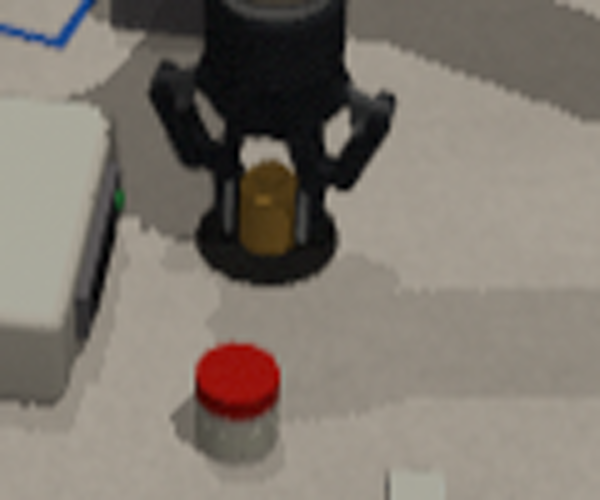

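The weight stands on the middle of the mat with contact force 5 N. I'll release it and go over the red pot.

Call:
step_arm(moves=[0.5, 0, 0, 0, 0, 0.5, 0, 0, 0, 0, 0.7, 0, 0, 0, 0, 0.7, 0, 0, 0, 0, 0.7, 0, 0, -20, 0, 1, 0, 0, -50, 0, 1, 0, 0, -50, 0, 1, 40, -4, -20, 0, 1, 50, -4, 0, 0, 1, 50, -4, 0, 0, 1, 0, 0, 0, 0, 1, 0, 0, 0, 0])

```text
t: 18.82
position: [0.4295, 0.1903, 0.147]
eef_rot: [0.707, 0.707, -0.001, 0.0]
ft_force: [-0.9, 0.5, 0.7]
width: 0.0855
grip_force: 0.0
```

Run:
```python
from h import *
s=env.observe(); print(s["position"])
p=grab("wrist")
c=circ(p,msk(p,"red"),.048); print(c); print(todo(c[0][0]/1e3,c[0][1]/1e3,.012,90))
t=grab("top")
print(circ(t,near(msk(t,"red"),(258,283),40),.048),circ(t,near(msk(t,"green"),(203,233),14),.048))
for o in outline_of(p,"check_weight")[:1]: print(o["conf"],o["centre"],circ(p,o["region"],.03))
for o in outline_of(t,"check_weight")[:1]: print(o["conf"],o["centre"],circ(t,o["region"],.03))
```

```text
[0.42950852 0.19027445 0.1469634 ]
(array([430.3, 204.5]), array([41.5, 43.1]))
(array([ 15. ,   0.7, 134.9]), np.float64(-0.1), 'yaw', np.float64(89.9), 'pos', array([429.7, 189.6, 146.9]))Traceback (most recent call last):
  File "<stdin>", line 6, in <module>
  File "h.py", line 42, in circ
    c,_=cv2.findContours(m.astype(np.uint8),cv2.RETR_EXTERNAL,cv2.CHAIN_APPROX_NONE); c=max(c,key=cv2.contourArea)[:,0]
                                                                                        ~~~^^^^^^^^^^^^^^^^^^^^^^^
ValueError: max() iterable argument is empty
```

Call:
step_arm(moves=[1, 12, 1, 50, 0, 1, 0, 0, 40, 0, 1, 0, 0, 30, 0, 1, 0, 0, 15, 0, 1, 0, 0, 2, 0, 1, 0, 0, 0, 0, 0, 0, 0, 0, 0, 0, 0, 0, 0, 0, 0, 0, 0, 0, 0, 0, 0, 0, 0, 0, 0, 0, 0, 0, 0, 0, 0, 0, 0, 0, 0, 0, 0, 0, 0, 0, 0, 0, 0], newtons=40)

```text
$.moves: bad value
```

Call:
step_arm(moves=[1, 12, 1, 50, 0, 1, 0, 0, 40, 0, 1, 0, 0, 30, 0, 1, 0, 0, 15, 0, 1, 0, 0, 2, 0, 1, 0, 0, 0, 0, 0, 0, 0, 0, 0, 0, 0, 0, 0, 0, 0, 0, 0, 0, 0, 0, 0, 0, 0, 0, 0, 0, 0, 0, 0, 0, 0, 0, 0, 0, 0, 0, 0, 0, 0], newtons=40)

```text
t: 20.55
position: [0.4311, 0.2029, 0.011]
eef_rot: [0.707, 0.707, 0.0, 0.0]
ft_force: [-0.2, -1.3, 6.1]
width: 0.0429
grip_force: 40.1
```

Call:
step_arm(moves=[0, 0, 0, -20, 0, 0, 0, 0, -45, 0, 0, 0, 0, -45, 0, 0, 0, 0, -40, 0, 0, -15, 43, 0, 0, 0, -15, 43, 0, 0, 0, -16, 43, 0, 0, 0, -16, 43, 0, 0, 0, -15, 43, 0, 0, 0, 0, 0, 0, 0, 0, 0, 0, 0, 0])

```text
t: 21.92
position: [0.6448, 0.1263, 0.1597]
eef_rot: [0.707, 0.707, -0.001, -0.001]
ft_force: [-0.5, 0.7, -0.9]
width: 0.0431
grip_force: 41.3
```

Run:
```python
from h import *
s=env.observe(); print(s["width"],s["grip_force"],s["ft_force"])
print(todo(.6465,.126,.098,90))
t=grab("top")
for q in("check_weight","weight_mat"):
  for o in outline_of(t,q)[:1]: print(q,o["conf"],o["centre"],circ(t,o["region"],.03 if q[0]=="c" else .001))
print(circ(t,near(msk(t,"green"),(203,233),14),.048))
```

```text
0.043058015286148506 41.285483837127686 [-0.51526595  0.69292494 -0.89871358]
(array([-0.3,  1.9, 61.7]), np.float64(0.0), 'yaw', np.float64(90.0), 'pos', array([644.8, 126.3, 159.7]))
check_weight 0.53 [317.9, 277.2] (array([438.7,  45.7]), array([32.1, 34.6]))
weight_mat 0.65 [310.6, 285.9] (array([440. ,  47.6]), array([75.6, 77.8]))
(array([560.9, 358. ]), array([36.7, 40.3]))
```

Call:
step_arm(moves=[0, 0, 1.5, 30, 0, 0, 0, 0, 20, 0, 0, 0, 0, 7, 0, 0, 0, 0, 4, 0, 0, 0, 0, 2, 0, 0, 0, 0, 0, 0, 0, 0, 0, 0, 0, 0.6, 0, 0, 0, 0, 0.6, 0, 0, 0, 0, 0.8, 0, 0, 0, 0, 0.8, 0, 0, 0, 0, 0.8, 0, 0, 0, 0, 0.8, 0, 0, -30, 0, 0.8, 0, 0, -40, 0, 0.8, 0, 0, 0, 0, 0.8, 0, 0, 0, 0, 0.8, 0, 0, 0, 0, 0.8, 0, 0, 0, 0, 0.8, 0, 0, 0, 0, 0.8, 0, 0, 0, 0])

```text
t: 24.58
position: [0.6472, 0.1259, 0.1671]
eef_rot: [0.707, 0.707, -0.0, -0.0]
ft_force: [-0.2, 0.5, -0.0]
width: 0.0681
grip_force: 0.0
```

Run:
```python
from h import *
s=env.observe(); print(s["position"],s["width"],s["ft_force"])
p=grab("wrist"); cv2.imwrite("pics/w4.png",p["frame"])
print(circ(p,msk(p,"red"),.133))
for o in outline_of(p,"pan_top")[:1]: print(o["conf"],circ(p,o["region"],.085))
t=grab("top"); r=rect_w(t,outline_of(t,"carrier")[0]["region"],.065); print(r)
```

```text
[0.64722153 0.12590628 0.16709298] 0.06806474623271279 [-0.17038994  0.4925417  -0.02783972]
(array([648.2, 128.7]), array([41.7, 45. ]))
0.62 (array([646.3, 126. ]), array([117.9, 119.1]))
(array([ 505.1, -219.3]), array([177.5, 136.8]), -87.4)
```

View pics/w4.png

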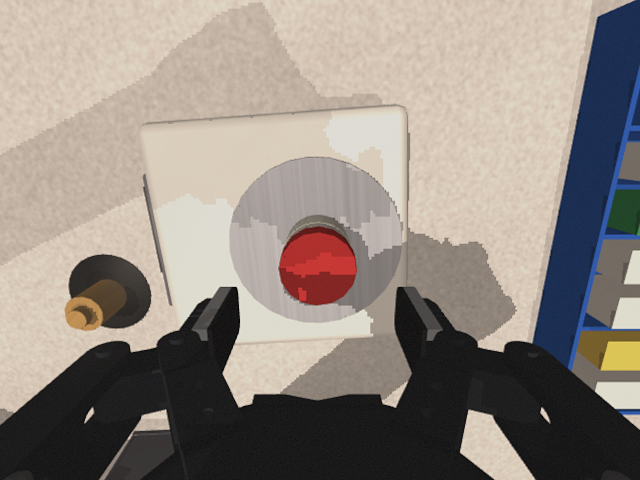

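The red pot stands mid-pan at (318,265), and the weight is on its mat at (85,312). Next I'll pick up the pot and carry it over to the carrier.

Call:
step_arm(moves=[0.8, 0, 0, 0, 0, 0.8, 0, 0, 0, 0, 0.8, 0, 0, 35, 0, 0.8, 0, 0, 25, 0, 0.8, 0, 0, 10, 0, 0.8, 0, 0, 0, 0, 0, 0, 0, 0, 0, 0, 0, 0, 0, 0, 0, 0, 0, 0, 0, 0, 0, 0, 0, 0, 0, 0, 0, 0, 0, 0, 0, 0, 0, 0, 0, 0, 0, 0, 0, 0, 0, 0, -20, 0, 0, 0, 0, -50, 0, 0, 0, 0, 0, 0])

```text
t: 26.78
position: [0.6496, 0.1274, 0.1729]
eef_rot: [0.707, 0.707, 0.004, 0.002]
ft_force: [1.4, 1.5, -1.1]
width: 0.0428
grip_force: 41.2
```

Call:
step_arm(moves=[0, -40, -20, 0, 0, 0, -50, -25, 0, 0, 0, -50, -25, 0, 0, 0, -50, -25, 0, 0, 0, -50, -25, 0, 0, 0, 0, 0, 0, 0, 0, 0, 0, 0, 0])

```text
t: 27.65
position: [0.5272, -0.1137, 0.1675]
eef_rot: [0.707, 0.707, 0.0, -0.0]
ft_force: [1.1, 0.1, -1.0]
width: 0.0432
grip_force: 41.3
```

Run:
```python
from h import *
s=env.observe(); print(s["position"],s["width"],s["grip_force"])
p=grab("wrist"); cv2.imwrite("pics/w5.png",p["frame"])
for o in outline_of(p,"carrier")[:1]: print(o["conf"],o["centre"],rect_w(p,o["region"],.065))
t=grab("top"); cv2.imwrite("pics/t5.png",t["frame"]); print(rect_w(t,outline_of(t,"carrier")[0]["region"],.065))
t=grab("side"); print(rect_w(t,outline_of(t,"carrier")[0]["region"],.065))
```

```text
[ 0.52715199 -0.11372456  0.1675106 ] 0.043162428368953565 41.33449673652649
0.73 [270.7, 256.9] (array([ 509.3, -180.5]), array([159.6, 129.4]), -87.0)
(array([ 499.7, -211.5]), array([216.4,  98.2]), -72.3)
(array([ 503. , -167.5]), array([267.9, 134.6]), -86.2)
```

View pics/w5.png

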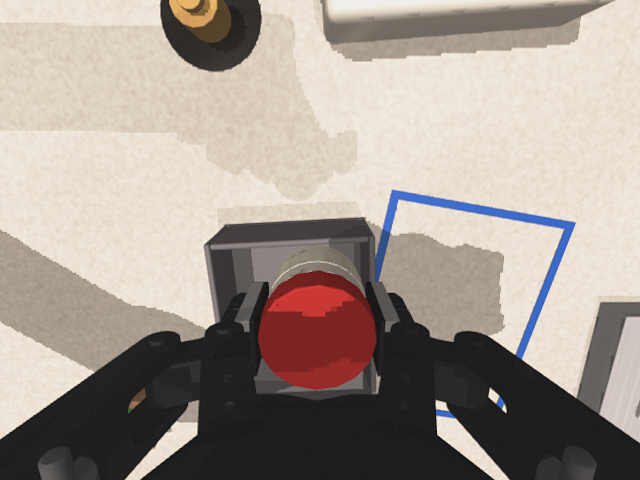

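The wrist view shows the pot held over the carrier, whose +y rim corners are at (206,244) and (374,237).

Run:
```python
from h import *
p=grab("wrist")
a,b=pix2w(p,[[206,244],[374,237]],.065)[:,:2]; e=pix2w(p,[[226,226],[364,217]],.0)[:,:2]
d=b-a; print(a,b,np.linalg.norm(d),np.degrees(np.arctan2(d[1],d[0])),e,np.linalg.norm(e[1]-e[0]))
u=d/np.linalg.norm(d); v=np.array([-u[1],u[0]]); c=(a+b)/2-.095*v; print("centre",c,"spots",c+.045*v,c-.045*v)
for s in(.045,-.045):
    q=c+s*v; print(todo(q[0],q[1],.1675,90+np.degrees(np.arctan2(u[1],u[0]))))
```

```text
[ 0.44495967 -0.11793928] [ 0.57107811 -0.1122605 ] 0.12624622068021046 2.5781325049267387 [[ 0.44319817 -0.12037961]
 [ 0.57219648 -0.11154687]] 0.12930036007916787
centre [ 0.51229216 -0.21000373] spots [ 0.51026798 -0.16504928] [ 0.51431633 -0.25495818]
(array([-51.9, -17.4,  -0.2]), np.float64(-2.5), 'yaw', np.float64(90.1), 'pos', array([ 527.6, -113.1,  167.3]))
(array([-141.8,  -13.5,   -0.2]), np.float64(-2.5), 'yaw', np.float64(90.1), 'pos', array([ 527.6, -113.1,  167.3]))
```

Call:
step_arm(moves=[0, -47, -5, 0, 0, 0, -47, -5, 0, 0, 0, -48, -6, 0, 0, 0, 0, 0, 0, -3, 0, 0, 0, 0, 0, 0, 0, 0, 50, 0, 0, 0, 0, 45, 0, 0, 0, 0, 30, 0, 0, 0, 0, 15, 0, 0, 0, 0, 0, 0, 0, 0, 0, 0, 0])

```text
t: 29.38
position: [0.5126, -0.2561, 0.0287]
eef_rot: [0.688, 0.726, 0.0, 0.001]
ft_force: [0.0, -0.2, -1.7]
width: 0.0432
grip_force: 41.3
```

Run:
```python
from h import *
s=env.observe(); print(s["position"],s["width"],s["grip_force"],s["ft_force"])
print(todo(.5115,-.255,.018,93))
```

```text
[ 0.51259194 -0.25611416  0.02867197] 0.043171348874416274 41.33419454097748 [ 0.04668144 -0.16096645 -1.69034079]
(array([ 1.2, -1.1, 10.7]), np.float64(0.0), 'yaw', np.float64(93.0), 'pos', array([ 512.6, -256.1,   28.7]))
```

Call:
step_arm(moves=[0, 0, 0, 4, 0, 0, 0, 0, 4, 0, 0, 0, 0, 0, 0, 0, 0, 0, 2, 0, 0, 0, 0, 0, 0, 0, 0, 0, 1, 0, 0, 0, 0, 0, 0])

```text
t: 30.25
position: [0.5113, -0.2563, 0.019]
eef_rot: [0.688, 0.725, -0.001, 0.0]
ft_force: [-7.9, 1.4, 19.2]
width: 0.0428
grip_force: 43.4
```

Call:
step_arm(moves=[0, 0, 0, -1, 0, 0.6, 0, 0, 0, 0, 0.6, 0, 0, 0, 0, 0.7, 0, 0, 0, 0, 0.7, 0, 0, 0, 0, 0.7, 0, 0, -20, 0, 0.7, 0, 0, -50, 0, 0.7, 0, 0, -50, 0, 1, 0, 0, -45, 3, 1, 0, 0, 0, 0])

```text
t: 31.5
position: [0.5141, -0.2566, 0.1878]
eef_rot: [0.707, 0.707, 0.001, 0.005]
ft_force: [0.3, 1.1, -0.5]
width: 0.0854
grip_force: 0.0
```

Run:
```python
from h import *
print(todo(.563,.345,.18,90))
p=grab("wrist"); cv2.imwrite("pics/w6.png",p["frame"])
print(circ(p,msk(p,"red"),.053))
t=grab("top"); print(circ(t,near(msk(t,"green"),(203,233),30),.048))
```

```text
(array([601.6,  49. ,   5.4]), np.float64(0.0), 'yaw', np.float64(90.0), 'pos', array([ 514.1, -256.6,  187.8]))
(array([ 511.6, -254.5]), array([41.7, 43.3]))
(array([560.7, 358. ]), array([36.5, 40.1]))
```

View pics/w6.png

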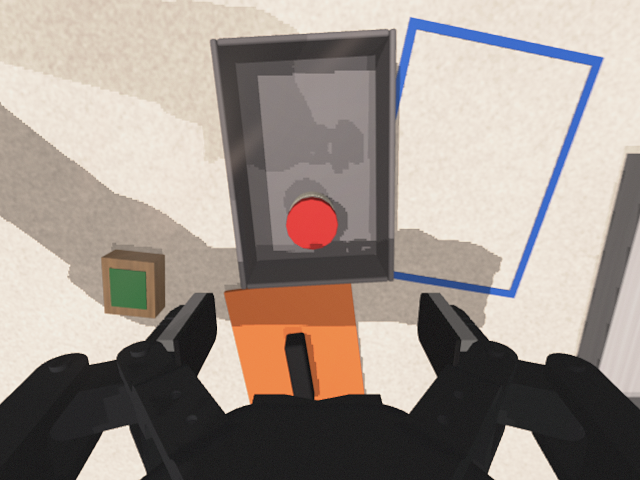

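Red stands upright in the carrier at (312,222). The carrier rim corners are at (212,40), (394,30), (392,281) and (241,288), and the lid is just below it. Now to the green pot.

Call:
step_arm(moves=[1, 50, 4, 0, 0, 1, 55, 4, 0, 0, 1, 55, 5, 0, 0, 1, 55, 5, 0, 0, 1, 55, 5, 0, 0, 1, 55, 5, 0, 0, 1, 55, 5, 0, 0, 1, 55, 5, 0, 0, 1, 55, 5, 0, 0, 1, 55, 5, 0, 0, 1, 55, 0, 0, 0, 1, 0, 0, 30, 0, 1, 0, 0, 0, 0])

```text
t: 33.22
position: [0.5571, 0.3425, 0.1484]
eef_rot: [0.706, 0.708, -0.004, -0.001]
ft_force: [0.2, 0.8, 0.8]
width: 0.0852
grip_force: 0.0
```

Run:
```python
from h import *
p=grab("wrist"); c=circ(p,msk(p,"green"),.048); print(c); print(todo(c[0][0]/1e3,c[0][1]/1e3,.011,90))
t=grab("top")
for q,z in(("carrier",.065),("lid",.012)):print(q,rect_w(t,outline_of(t,q)[0]["region"],z))
```

```text
(array([565.9, 363.1]), array([40.8, 42.3]))
(array([ 21. ,   8.1, 139.1]), np.float64(0.0), 'yaw', np.float64(90.0), 'pos', array([558.4, 342.5, 150.2]))
carrier (array([ 505.8, -210.1]), array([198. , 138.6]), -86.9)
lid (array([ 495.9, -424.6]), array([193.8, 134.4]), -82.6)
```

Call:
step_arm(moves=[1, 19, 7, 40, 0, 1, 0, 0, 50, 0, 1, 0, 0, 30, 0, 1, 0, 0, 16, 0, 1, 0, 0, 2, 0, 1, 0, 0, 0, 0, 0, 0, 0, 0, 0, 0, 0, 0, 0, 0, 0, 0, 0, 0, 0, 0, 0, 0, 0, 0, 0, 0, 0, 0, 0, 0, 0, 0, 0, 0, 0, 0, 0, 0, 0])

```text
t: 35.05
position: [0.5667, 0.3633, 0.0153]
eef_rot: [0.707, 0.707, 0.001, 0.0]
ft_force: [0.0, -0.5, 5.9]
width: 0.0431
grip_force: 40.9
```

Call:
step_arm(moves=[0, 0, 0, -20, 0, 0, 0, 0, -45, 0, 0, 0, 0, -45, 0, 0, 0, 0, -40, 0, 0, -47, 16, 0, 0, 0, -47, 16, 0, 0, 0, -47, 16, 0, 0, 0, -48, 16, 0, 0, 0, -48, 16, 0, 0, 0, 0, 0, 0, 0, 0, 0, 0, 0, 0])

```text
t: 36.42
position: [0.646, 0.1263, 0.1648]
eef_rot: [0.707, 0.707, 0.0, -0.0]
ft_force: [0.5, -0.2, -1.0]
width: 0.0432
grip_force: 40.9
```

Run:
```python
from h import *
s=env.observe(); print(s["width"],s["grip_force"],s["ft_force"])
print(todo(.6465,.126,.101,90))
```

```text
0.04315849584067605 40.90498924255371 [ 0.53764599 -0.19656547 -1.03873795]
(array([-0.3,  0.5, 63.8]), np.float64(0.0), 'yaw', np.float64(90.0), 'pos', array([646. , 126.3, 164.8]))
```

Call:
step_arm(moves=[0, 0, 0, 30, 0, 0, 0, 0, 20, 0, 0, 0, 0, 8, 0, 0, 0, 0, 4, 0, 0, 0, 0, 2, 0, 0, 0, 0, 0, 0, 0, 0, 0, 0, 0, 0.6, 0, 0, 0, 0, 0.6, 0, 0, 0, 0, 0.8, 0, 0, 0, 0, 0.8, 0, 0, 0, 0, 0.8, 0, 0, 0, 0, 0.8, 0, 0, -30, 0, 0.8, 0, 0, -40, 0, 0.8, 0, 0, 0, 0, 0.8, 0, 0, 0, 0, 0.8, 0, 0, 0, 0, 0.8, 0, 0, 0, 0, 0.8, 0, 0, 0, 0, 0.8, 0, 0, 0, 0])

```text
t: 38.92
position: [0.6462, 0.1259, 0.1701]
eef_rot: [0.707, 0.707, -0.0, -0.0]
ft_force: [0.1, 0.9, 0.4]
width: 0.0683
grip_force: 0.0
```

Run:
```python
from h import *
s=env.observe(); print(s["position"],s["width"],s["ft_force"])
p=grab("wrist"); print(circ(p,near(msk(p,"green"),(318,265),80),.133))
t=grab("side"); print(circ(t,near(msk(t,"green"),w2pix(t,[[.6465,.126,.133]])[0],22),.133))
t=grab("top")
for q,z in(("carrier",.065),("lid",.012)):print(q,rect_w(t,outline_of(t,q)[0]["region"],z))
```

```text
[0.64621859 0.12590573 0.1700936 ] 0.06833617421375307 [0.12933408 0.87382842 0.36207068]
(array([647.4, 126.9]), array([41.5, 44.7]))
(array([643.3, 132.1]), array([40.9, 51. ]))
carrier (array([ 506.4, -228.1]), array([167.6, 141.4]), -84.4)
lid (array([ 497.6, -425.1]), array([195.3, 135. ]), -81.3)
```

Call:
step_arm(moves=[0.8, 0, 0, 0, 0, 0.8, 0, 0, 0, 0, 0.8, 0, 0, 35, 0, 0.8, 0, 0, 25, 0, 0.8, 0, 0, 11, 0, 0.8, 0, 0, 0, 0, 0, 0, 0, 0, 0, 0, 0, 0, 0, 0, 0, 0, 0, 0, 0, 0, 0, 0, 0, 0, 0, 0, 0, 0, 0, 0, 0, 0, 0, 0, 0, 0, 0, 0, 0, 0, 0, 0, -20, 0, 0, 0, 0, -50, 0, 0, 0, 0, 0, 0])

```text
t: 41.18
position: [0.6486, 0.1275, 0.1749]
eef_rot: [0.707, 0.707, 0.004, 0.002]
ft_force: [0.4, 0.7, -1.0]
width: 0.0431
grip_force: 41.1
```

Call:
step_arm(moves=[0, -40, -22, 0, 0, 0, -50, -28, 0, 0, 0, -50, -28, 0, 0, 0, -50, -28, 0, 0, 0, -30, -28, 0, -3, 0, 0, 0, 0, 0, 0, 0, 0, 0, 0])

```text
t: 42.05
position: [0.5125, -0.0936, 0.1697]
eef_rot: [0.688, 0.725, 0.0, 0.0]
ft_force: [-0.9, -0.4, -0.3]
width: 0.0432
grip_force: 41.3
```

Run:
```python
from h import *
s=env.observe(); print(s["position"],s["width"],s["grip_force"],s["ft_force"])
p=grab("wrist"); cv2.imwrite("pics/w7.png",p["frame"])
X=w2pix(p,[[.440,-.118,.065],[.569,-.112,.065]]);print(X)
print(todo(.507,-.165,.17,93))
```

```text
[ 0.51253092 -0.09361925  0.16968901] 0.04318166498227749 41.29124879837036 [-0.89012232 -0.42856591 -0.34971151]
[[220.31879714 262.42602218]
 [387.65058728 263.21866247]]
(array([-71.6,  -9.8,  -0.3]), np.float64(0.1), 'yaw', np.float64(93.1), 'pos', array([512.9, -93. , 169.7]))
```

View pics/w7.png

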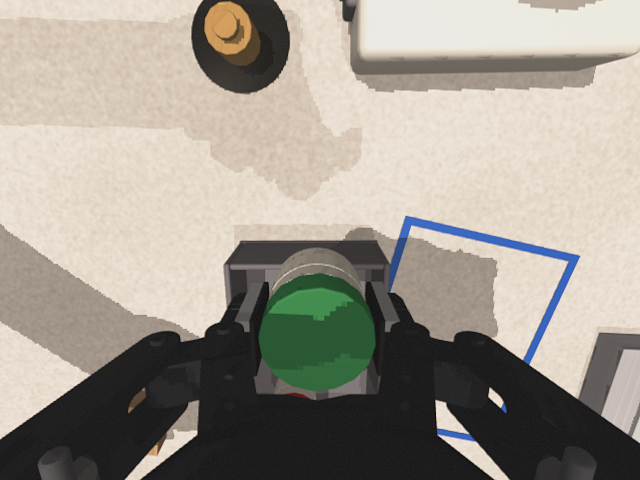

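Green is held. The carrier rim at (225,264)–(388,263) is unmoved. I'll place green at the +y spot.

Call:
step_arm(moves=[0, -36, -4, 0, 0, 0, -36, -4, 0, 0, 0, 0, 0, 0, 0, 0, 0, 0, 50, 0, 0, 0, 0, 45, 0, 0, 0, 0, 30, 0, 0, 0, 0, 15, 0, 0, 0, 0, 2, 0, 0, 0, 0, 2, 0, 0, 0, 0, 0, 0, 0, 0, 0, 2, 0, 0, 0, 0, 0, 0])

```text
t: 43.6
position: [0.5081, -0.1666, 0.0235]
eef_rot: [0.688, 0.725, 0.0, 0.0]
ft_force: [0.2, 0.4, -1.1]
width: 0.0433
grip_force: 41.3
```

Call:
step_arm(moves=[0, 0, 0, 1.5, 0, 0, 0, 0, 0, 0, 0, 0, 0, 1.5, 0, 0, 0, 0, 0, 0])

```text
t: 44.1
position: [0.5081, -0.1665, 0.0203]
eef_rot: [0.688, 0.725, 0.0, 0.0]
ft_force: [0.4, 0.6, -1.5]
width: 0.0428
grip_force: 41.3
```

Call:
step_arm(moves=[0, 0, 0, 1.5, 0, 0, 0, 0, 0, 0, 0, 0, 0, 1, 0, 0, 0, 0, 0, 0])

```text
t: 44.6
position: [0.5082, -0.1665, 0.0201]
eef_rot: [0.688, 0.725, -0.001, 0.001]
ft_force: [-7.5, 0.5, 20.4]
width: 0.0427
grip_force: 43.5
```

Call:
step_arm(moves=[0, 0, 0, -1, 0, 0.6, 0, 0, 0, 0, 0.6, 0, 0, 0, 0, 0.7, 0, 0, 0, 0, 0.7, 0, 0, 0, 0, 0.7, 0, 0, -20, 0, 0.7, 0, 0, -50, 0, 0.7, 0, 0, -50, 0, 1, 0, 0, -45, 3, 1, -50, -4, 0, 0, 1, -45, -4, 0, 0, 1, 0, 0, 0, 0, 1, 0, 0, 0, 0])

```text
t: 46.22
position: [0.5003, -0.2606, 0.1847]
eef_rot: [0.707, 0.707, 0.0, 0.0]
ft_force: [0.5, 0.4, 0.1]
width: 0.0852
grip_force: 0.0
```

Run:
```python
from h import *
s=env.observe(); print(s["position"])
p=grab("wrist"); cv2.imwrite("pics/w8.png",p["frame"])
for k in("red","green"): print(k,circ(p,near(msk(p,k),(310,160),90),.053))
t=grab("top")
for q,z in(("carrier",.065),("lid",.012)):print(q,rect_w(t,outline_of(t,q)[0]["region"],z))
```

```text
[ 0.50027974 -0.2606227   0.1846796 ]
red (array([ 500. , -268.8]), array([25.8, 44.4]))
green (array([ 509. , -167.4]), array([41.2, 41.5]))
carrier (array([ 503. , -202.2]), array([185.2, 134.8]), -86.9)
lid (array([439.6,  46.5]), array([74.1, 74. ]), 45.4)
```

View pics/w8.png

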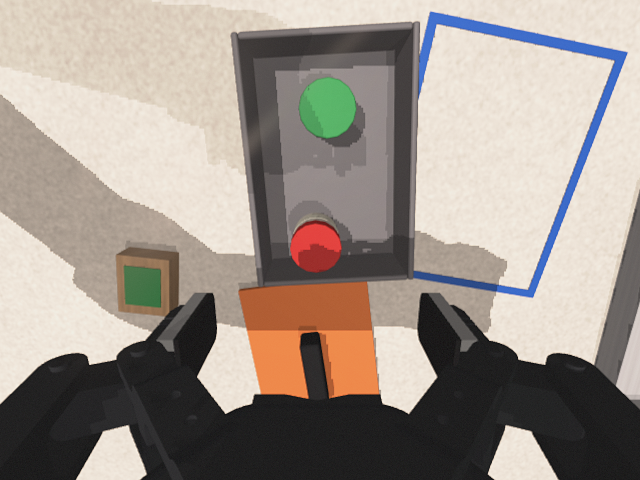

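Both pots stand upright in the carrier, green at (327,107) and red at (316,246). The rim corners are at (233,34), (418,24), (413,277) and (259,287). The lid handle's near end is at (311,337).

Run:
```python
from h import *
p=grab("wrist")
w=pix2w(p,[[233,34],[418,24],[413,277],[259,287]],.065)[:,:2]*1000; print(w.round(1))
c,s,a=cv2.minAreaRect(w.astype(np.float32)); print("carrier",c,w.mean(0),s,a)
print("red",circ(p,near(msk(p,"red"),(316,246),45),.053))
print(pix2w(p,[[311,337]],.038))
# outline inner/outer from wrist, near edges
b=pix2w(p,[[433,17],[620,57],[530,292]],0)[:,:2]; print("outline",b.round(4))
```

```text
[[ 443.7 -120.3]
 [ 569.5 -114. ]
 [ 580.8 -298.6]
 [ 453.  -307.8]]
carrier (512.3312377929688, -210.86203002929688) [ 511.75917637 -210.17415743] (128.07345581054688, 187.77345275878906) 2.837790012359619
red (array([ 499.9, -277.4]), array([42. , 44.5]))
[[ 0.49577781 -0.37222339  0.038     ]]
outline [[ 0.5987 -0.0902]
 [ 0.7635 -0.1203]
 [ 0.7243 -0.3424]]
```

Call:
step_arm(moves=[1, -50, 0, 0, 0, 1, -50, 0, 0, 0, 1, -40, 0, 0, 0, 1, 0, 0, 0, 0, 1, 0, 0, 0, 0])

```text
t: 47.1
position: [0.5006, -0.3999, 0.1837]
eef_rot: [0.706, 0.708, 0.0, -0.0]
ft_force: [0.4, -0.3, -0.1]
width: 0.0851
grip_force: 0.0
```

Run:
```python
from h import *
s=env.observe(); print(s["position"])
p=grab("wrist"); cv2.imwrite("pics/w9.png",p["frame"])
print(rect_w(p,msk(p,"orange"),.012))
for o in outline_of(p,"lid")[:1]: print(o["conf"],rect_w(p,o["region"],.012))
```

```text
[ 0.50061613 -0.399898    0.18370261]
(array([ 498.7, -421.1]), array([187. , 127.3]), -82.0)
0.6 (array([ 498.5, -422.5]), array([192.8, 132.2]), -81.9)
```

View pics/w9.png

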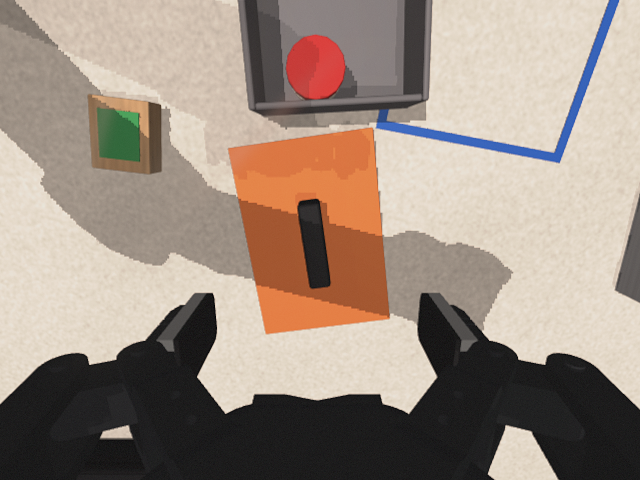

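Red was knocked a little inside the carrier but is still upright. The lid lies flat with its handle centred at (314,244), turned 8°. I'll align with it and grasp.

Call:
step_arm(moves=[1, -20, -1, 20, -8, 1, 0, 0, 0, 0, 1, 0, 0, 0, 0])

```text
t: 47.58
position: [0.4998, -0.4201, 0.1644]
eef_rot: [0.656, 0.755, 0.0, 0.0]
ft_force: [-0.3, -0.5, -0.4]
width: 0.0854
grip_force: 0.0
```

Run:
```python
from h import *
print(todo(.499,-.422,.015,98))
p=grab("wrist"); print(rect_w(p,msk(p,"orange"),.012))
h=(p["frame"].max(2)<60); u=w2pix(p,[[.499,-.422,.038]])[0]; print(u)
_,l,st,ce=cv2.connectedComponentsWithStats(h.astype(np.uint8)); k=l[int(u[1]),int(u[0])]; print(k,st[k],rect_w(p,l==k,.038) if k else 0)
```

```text
(array([ -1.9,  -1.2, 149.4]), np.float64(-0.0), 'yaw', np.float64(98.0), 'pos', array([ 499.8, -420.1,  164.4]))
(array([ 498.7, -421.3]), array([186.4, 127.5]), -82.1)
[314.51471511 231.51904693]
66 [ 303  180   24   95 2206] (array([ 498.7, -419.8]), array([79.3, 18.8]), -82.7)
```

Call:
step_arm(moves=[1, -1, -1, 50, 0, 1, 0, 0, 50, 0, 1, 0, 0, 35, 0, 1, 0, 0, 12, 0, 1, 0, 0, 2, 0, 1, 0, 0, 0, 0, 0, 0, 0, 0, 0, 0, 0, 0, 0, 0, 0, 0, 0, 0, 0, 0, 0, 0, 0, 0, 0, 0, 0, 0, 0, 0, 0, 0, 0, 0, 0, 0, 0, 0, 0, 0, 0, 0, 0, 0], newtons=60)

```text
t: 49.38
position: [0.4986, -0.4228, 0.0153]
eef_rot: [0.656, 0.755, -0.0, 0.0]
ft_force: [0.2, -0.5, 5.9]
width: 0.0189
grip_force: 61.8
```

Call:
step_arm(moves=[0, 0, 0, -20, 0, 0, 0, 0, -40, 0, 0, 0, 0, -50, 0, 0, 0, 0, 0, 5, 0, 40, 0, 0, 0, 0, 40, 0, 0, 0, 0, 0, 0, 0, 0, 0, 0, 0, 0, 0])

```text
t: 50.38
position: [0.4939, -0.3433, 0.1252]
eef_rot: [0.688, 0.725, -0.0, 0.0]
ft_force: [-1.2, -0.5, -2.3]
width: 0.0189
grip_force: 60.9
```

Run:
```python
from h import *
s=env.observe(); print(s["width"],s["grip_force"],s["ft_force"])
print(todo(.512,-.2105,.085,92.9))
p=grab("wrist"); cv2.imwrite("pics/w10.png",p["frame"])
m=msk(p,"orange"); print(rect_w(p,m,s["position"][2]-.0153+.012))
ys,xs=np.nonzero(m); print(xs.min(),xs.max(),ys.min())
# expected lid +y corners if held aligned, and carrier corners
c=R.from_euler("z",2.9,degrees=True); 
print(w2pix(p,c.apply([[-.065,.095,.065],[.065,.095,.065]])+[.512,-.2105,0]))
for o in outline_of(p,"carrier")[:1]: print(o["conf"],o["centre"],rect_w(p,o["region"],.065))
```

```text
0.01892854678906468 60.85930824279785 [-1.18129819 -0.53306674 -2.25507144]
(array([131.7,  25. ,  40.1]), np.float64(0.1), 'yaw', np.float64(93.0), 'pos', array([ 493.9, -343.3,  125.2]))
(array([ 494.2, -335.5]), array([175.9, 128.4]), -87.1)
154 480 73
[[ 225.37970645 -225.13192086]
 [ 517.22333655 -224.94244809]]
0.66 [361.0, 34.7] (array([ 511.7, -219.9]), array([130.2,  34.9]), 2.9)
```

View pics/w10.png

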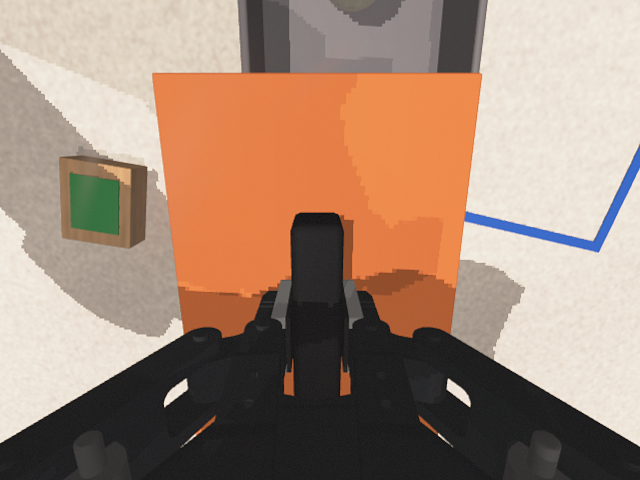

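The lid is held level, with its edges parallel to the carrier and the handle centred at (317,300). I'll move it over the carrier and lower it.

Call:
step_arm(moves=[0, 44, 8, 0, 0, 0, 44, 8, 0, 0, 0, 44, 9, 0, 0, 0, 0, 0, 0, 0, 0, 0, 0, 0, 0, 0, 0, 0, 20, 0, 0, 0, 0, 18, 0, 0, 0, 0, 0, 0, 0, 0, 0, 0, 0])

```text
t: 51.6
position: [0.5122, -0.2096, 0.0865]
eef_rot: [0.688, 0.725, 0.0, -0.0]
ft_force: [0.2, -0.8, -1.4]
width: 0.0187
grip_force: 60.9
```

Run:
```python
from h import *
s=env.observe(); print(s["width"],s["grip_force"],s["ft_force"])
print(todo(.5117,-.2105,.0743,92.9))
```

```text
0.018657625469941264 60.85057854652405 [ 0.15531981 -0.7816207  -1.35704542]
(array([-0.9, -0.6, 12.2]), np.float64(0.1), 'yaw', np.float64(93.0), 'pos', array([ 512.2, -209.6,   86.5]))
```

Call:
step_arm(moves=[0, -1, -0.5, 3, 0, 0, 0, 0, 0, 0, 0, 0, 0, 3, 0, 0, 0, 0, 0, 0, 0, 0, 0, 2, 0, 0, 0, 0, 0, 0])

```text
t: 52.35
position: [0.5116, -0.2106, 0.0787]
eef_rot: [0.688, 0.725, -0.0, -0.0]
ft_force: [-0.6, -0.1, -1.6]
width: 0.0188
grip_force: 60.8
```

Call:
step_arm(moves=[0, 0, 0, 2, 0, 0, 0, 0, 0, 0, 0, 0, 0, 1.5, 0, 0, 0, 0, 0, 0, 0, 0, 0, 1, 0, 0, 0, 0, 0, 0])

```text
t: 53.1
position: [0.5117, -0.2106, 0.0743]
eef_rot: [0.688, 0.725, -0.0, -0.0]
ft_force: [-0.1, 0.5, -2.9]
width: 0.0189
grip_force: 60.9
```

Call:
step_arm(moves=[0, 0, 0, 1, 0, 0, 0, 0, 0, 0, 0, 0, 0, 0.5, 0, 0, 0, 0, 0, 0])

```text
t: 53.6
position: [0.5118, -0.2106, 0.0742]
eef_rot: [0.688, 0.725, -0.001, 0.0]
ft_force: [-3.8, 0.8, 8.2]
width: 0.0187
grip_force: 62.4
```

Seated at the expected height. I'll let go, back off and check.

Call:
step_arm(moves=[0.4, 0, 0, 0, 0, 0.6, 0, 0, 0, 0, 0.6, 0, 0, 0, 0, 0.6, 0, 0, -30, 0, 1, 0, 0, -50, 0, 1, 0, 0, -50, 0, 1, 0, 0, -50, 0, 1, 0, 0, 0, 0, 1, 0, 0, 0, 0])

```text
t: 54.72
position: [0.5112, -0.2106, 0.2522]
eef_rot: [0.688, 0.725, -0.0, -0.0]
ft_force: [-0.5, 1.0, -0.3]
width: 0.0857
grip_force: 0.0
```

Run:
```python
from h import *
s=env.observe(); print(s["position"],s["width"])
p=grab("wrist"); m=msk(p,"orange"); print(rect_w(p,m,.071))
ys,xs=np.nonzero(m); print(xs.min(),xs.max(),ys.min(),ys.max())
t=grab("side"); print("side",rect_w(t,near(msk(t,"orange"),w2pix(t,[[.511,-.21,.071]])[0],60),.071))
print("outline wrist",rect_w(p,msk(p,"blue"),0))
b=near(msk(t,"blue"),w2pix(t,[[.66,-.218,0]])[0],55); print("outl side",rect_w(t,b,0))
```

```text
[ 0.51116393 -0.21064671  0.25221069] 0.08572906270372317
(array([ 512.2, -209. ]), array([186.7, 127.3]), -87.1)
247 388 111 301
side (array([ 511. , -205.8]), array([186. , 128.2]), -86.9)
outline wrist (array([ 661.5, -218.7]), array([235.9, 175.1]), 79.9)
outl side (array([ 660.2, -216. ]), array([224.7, 174.6]), 80.1)
```

The lid is seated and aligned with the carrier: centre (512,-209), yaw 2.9°. The outline is centred at (661.5,-217.5), yaw -10°. I'll regrip the handle and drag in two legs.

Call:
step_arm(moves=[1, 0, 0, 55, 0, 1, 0, 0, 55, 0, 1, 0, 0, 45, 0, 1, 0, 0, 20, 0, 1, 0, 0, 3, 0, 1, 0, 0, 0, 0, 0, 0, 0, 0, 0, 0, 0, 0, 0, 0, 0, 0, 0, 0, 0, 0, 0, 0, 0, 0, 0, 0, 0, 0, 0, 0, 0, 0, 0, 0, 0, 0, 0, 0, 0, 0, 0, 0, 0, 0], newtons=60)

```text
t: 56.58
position: [0.5121, -0.2107, 0.0754]
eef_rot: [0.688, 0.725, 0.0, 0.0]
ft_force: [-1.0, -0.3, 5.2]
width: 0.0189
grip_force: 60.6
```

Call:
step_arm(moves=[0, 0, 3, 0, 0, 0, 1, 7, 0, 1.3, 0, 1, 7, 0, 1.3, 0, 1, 7, 0, 1.3, 0, 1, 7, 0, 1.3, 0, 1, 7, 0, 1.3, 0, 1, 8, 0, 1.3, 0, 1, 7, 0, 1.3, 0, 1, 7, 0, 1.3, 0, 1, 8, 0, 1.3, 0, 1, 8, 0, 1.3, 0, 0, 0, 0, 0, 0, 0, 0, 0, 0])

```text
t: 58.2
position: [0.586, -0.204, 0.0754]
eef_rot: [0.766, 0.643, -0.002, -0.001]
ft_force: [-8.2, 0.6, 10.8]
width: 0.0184
grip_force: 61.3
```

Run:
```python
from h import *
s=env.observe(); print(s["width"],s["grip_force"],s["ft_force"],s["torque"])
print(todo(.6664,-.2184,.0754,80))
t=grab("side"); cv2.imwrite("pics/s_a.png",t["frame"])
for o in outline_of(t,"carrier")[:1]: print(o["conf"],o["centre"])
```

```text
0.018431041592059823 61.341859102249146 [-8.21547227  0.63666967 10.84045038] [0.21336466 1.29706149 0.1391542 ]
(array([-0.3, 81.7, -0.4]), np.float64(0.0), 'yaw', np.float64(80.0), 'pos', array([ 586. , -204. ,   75.4]))
0.63 [315.0, 212.3]
```

Call:
step_arm(moves=[0, 0, 8, 0, 0, 0, 0, 8, 0, 0, 0, 0, 8, 0, 0, 0, 0, 8, 0, 0, 0, 0, 8, 0, 0, 0, 0, 8, 0, 0, 0, 0, 8, 0, 0, 0, 0, 8, 0, 0, 0, 0, 8, 0, 0, 0, 0, 6, 0, 0, 0, 0, 4, 0, 0, 0, 0, 0, 0, 0, 0, 0, 0, 0, 0])

```text
t: 59.92
position: [0.666, -0.2178, 0.0755]
eef_rot: [0.766, 0.643, -0.002, -0.002]
ft_force: [-8.6, 2.0, 11.1]
width: 0.0185
grip_force: 61.5
```

Run:
```python
from h import *
s=env.observe(); print(s["width"],s["grip_force"],s["ft_force"],s["torque"])
print(todo(.6615,-.2175,.0754,80))
```

```text
0.018489992221145588 61.499505043029785 [-8.56973377  1.992105   11.08931514] [ 0.33662142  1.64704262 -0.04660943]
(array([-0.5, -4.5,  0.2]), np.float64(0.0), 'yaw', np.float64(80.0), 'pos', array([ 666. , -217.8,   75.5]))
```

Call:
step_arm(moves=[0, 0, -2.5, -0.5, 0, 0, 0, -2.5, 0, 0, 0, 0, 0, 0, 0, 0.4, 0, 0, 0, 0, 0.6, 0, 0, 0, 0, 0.6, 0, 0, 0, 0, 0.6, 0, 0, -30, 0, 1, 0, 0, -50, 0, 1, 0, 0, -50, 0, 1, 0, 0, -30, 0, 1, 0, 0, 0, 0, 1, 0, 0, 0, 0])

```text
t: 61.42
position: [0.663, -0.2176, 0.2341]
eef_rot: [0.766, 0.643, -0.001, -0.001]
ft_force: [-0.7, -0.3, -0.4]
width: 0.0855
grip_force: 0.0
```

Run:
```python
from h import *
s=env.observe(); print(s["position"])
p=grab("wrist"); m=msk(p,"orange"); print("lid",rect_w(p,m,.071)); b=msk(p,"blue")
print("outline",rect_w(p,b,0))
for o in outline_of(p,"carrier")[:1]: print("car",o["conf"],o["centre"],o["region"].sum())
for n in("side","top"):
  t=grab(n); k=near(msk(t,"orange"),w2pix(t,[[.66,-.217,.071]])[0],60); print(n,"lid",rect_w(t,k,.071),"outl",rect_w(t,near(msk(t,"blue"),w2pix(t,[[.66,-.217,0]])[0],62),0))
  # grey wall under lid: project carrier base footprint & lid hypotheses
  for o in outline_of(t,"carrier")[:2]: print(" car",o["conf"],o["centre"],o["region"].sum(), rect_w(t,o["region"],.03))
```

```text
[ 0.66300269 -0.21763565  0.2340529 ]
lid (array([ 664.4, -215.9]), array([186.7, 127.6]), 79.9)
outline (array([ 661.4, -218.4]), array([234.6, 175.3]), 79.9)
car 0.79 [241.8, 184.4] 4
side lid (array([ 662.6, -212.9]), array([186.3, 129.4]), 79.5) outl (array([ 659.8, -218.4]), array([229.5, 173.8]), 80.0)
 car 0.93 [288.0, 205.6] 982 (array([ 661.6, -207.2]), array([243.3, 158.8]), 81.3)
top lid (array([ 660.5, -215.6]), array([184.7, 126.5]), 80.5) outl (array([ 681.3, -227.1]), array([236.6, 218.5]), 79.8)
 car 0.67 [406.1, 222.7] 535 (array([ 608.9, -192.7]), array([213.4,  92.7]), 56.0)
 car 0.2 [186.8, 312.7] 382 (array([340.9, 394.2]), array([60.7, 44.4]), 47.0)
```

Call:
step_arm(moves=[1, 50, 0, 0, 0, 1, 50, 0, 0, 0, 1, 50, 0, 0, 0, 1, 0, 0, 0, 0, 1, 0, 0, 0, 0])

```text
t: 62.35
position: [0.6897, -0.0705, 0.2349]
eef_rot: [0.766, 0.643, -0.001, 0.0]
ft_force: [-0.7, 0.3, -0.8]
width: 0.0857
grip_force: 0.0
```

Run:
```python
from h import *
from scipy.optimize import minimize
s=env.observe(); print(s["position"])
p=grab("wrist"); cv2.imwrite("pics/w12.png",p["frame"])
Rz=lambda a:R.from_euler("z",a,degrees=True)
def P(c,a,pts): return w2pix(p,Rz(a).apply(np.array(pts,float)/1000)+[c[0]/1000,c[1]/1000,0])
print("face base pred",P((663,-216.5),-10,[[-65,95,0],[65,95,0],[-65,95,65],[65,95,65]]).round(1))
print("outline inner pred",P((661.5,-217.5),-10,[[-80,110,0],[80,110,0],[80,-110,0]]).round(1))
for o in outline_of(p,"carrier")[:1]:
    m=o["region"]; print(o["conf"],o["centre"],m.sum())
# scan the face: along rows crossing tape and the base edge, world z=0, at given lid-frame x
g=p["frame"]
for lx in(-55,-30,0,30,55):
    ly=np.arange(120,84,-1.5); uv=P((663,-216.5),-10,[[lx,y,0] for y in ly]).round().astype(int)
    print(lx,[(float(y),int(g[v,u].mean()),int(g[v,u,0])-int(g[v,u,2])) for y,(u,v) in zip(ly,uv) if 0<=u<640 and 0<=v<480])
```

```text
[ 0.68973294 -0.07047781  0.23493828]
face base pred [[259.9 250. ]
 [371.5 249.9]
 [249.3 270.7]
 [381.7 270.7]]
outline inner pred [[245.2 238.7]
 [383.9 238.6]
 [375.  397. ]]
0.82 [311.6, 261.3] 2596
-55 [(120.0, 202, -32), (118.5, 200, -33), (117.0, 188, -32), (115.5, 146, 29), (114.0, 108, 133), (112.5, 116, 127), (111.0, 113, 123), (109.5, 99, 118), (108.0, 114, 81), (106.5, 185, -35), (105.0, 187, -32), (103.5, 193, -32), (102.0, 192, -33), (100.5, 189, -31), (99.0, 189, -31), (97.5, 188, -31), (96.0, 191, -33), (94.5, 166, -27), (93.0, 67, -4), (91.5, 61, -3), (90.0, 52, -2), (88.5, 56, -3), (87.0, 55, -4), (85.5, 58, -4)]
-30 [(120.0, 207, -30), (118.5, 210, -29), (117.0, 202, -33), (115.5, 161, 22), (114.0, 110, 131), (112.5, 117, 126), (111.0, 109, 121), (109.5, 96, 113), (108.0, 112, 82), (106.5, 155, 9), (105.0, 176, -29), (103.5, 180, -30), (102.0, 184, -30), (100.5, 185, -31), (99.0, 184, -31), (97.5, 184, -31), (96.0, 186, -30), (94.5, 157, -26), (93.0, 64, -5), (91.5, 60, -4), (90.0, 54, -5), (88.5, 54, -5), (87.0, 58, -3), (85.5, 57, -3)]
0 [(120.0, 207, -29), (118
[... 555 characters left out ...]
(108.0, 66, 59), (106.5, 94, 9), (105.0, 112, -19), (103.5, 111, -18), (102.0, 111, -18), (100.5, 148, -26), (99.0, 191, -32), (97.5, 193, -33), (96.0, 193, -31), (94.5, 162, -27), (93.0, 65, -4), (91.5, 63, -5), (90.0, 52, -4), (88.5, 56, -4), (87.0, 57, -4), (85.5, 56, -4)]
55 [(120.0, 142, -23), (118.5, 145, -24), (117.0, 138, -23), (115.5, 115, 8), (114.0, 80, 80), (112.5, 79, 83), (111.0, 79, 80), (109.5, 70, 75), (108.0, 63, 59), (106.5, 94, 11), (105.0, 113, -18), (103.5, 115, -19), (102.0, 114, -19), (100.5, 116, -20), (99.0, 116, -18), (97.5, 139, -23), (96.0, 180, -31), (94.5, 163, -26), (93.0, 66, -3), (91.5, 61, -5), (90.0, 57, -3), (88.5, 57, -3), (87.0, 56, -2), (85.5, 56, -4)]
```

Run:
```python
from h import *
p=grab("wrist"); g=p["frame"]; Rz=R.from_euler("z",-10,degrees=True)
lx=np.r_[np.arange(-92,-55,2),np.arange(56,94,2)]
uv=w2pix(p,Rz.apply(np.c_[lx,lx*0+92,lx*0]/1000)+[.663,-.2165,0]).round().astype(int)
print([(int(x),int(g[v,u].mean()),int(g[v,u,0])-int(g[v,u,2])) for x,(u,v) in zip(lx,uv)])
for q in("weight_mat","check_weight"):
  t=grab("top"); print(q,[(round(o["conf"],2),o["centre"]) for o in recognise(t,q)[:2]])
```

```text
[(-92, 216, -28), (-90, 219, -35), (-88, 117, 119), (-86, 113, 126), (-84, 114, 128), (-82, 108, 138), (-80, 202, -35), (-78, 210, -29), (-76, 198, -31), (-74, 190, -33), (-72, 195, -34), (-70, 194, -33), (-68, 176, -28), (-66, 66, -4), (-64, 71, -7), (-62, 81, -4), (-60, 70, -4), (-58, 72, -4), (-56, 73, -5), (56, 64, -3), (58, 64, -3), (60, 80, -5), (62, 70, -4), (64, 136, -22), (66, 140, -23), (68, 176, -30), (70, 189, -31), (72, 176, -30), (74, 218, -28), (76, 216, -29), (78, 186, -9), (80, 119, 63), (82, 96, 102), (84, 84, 87), (86, 74, 86), (88, 134, -15), (90, 140, -24), (92, 141, -24)]
weight_mat [(0.85, [307.4, 280.5]), (0.58, [160.6, 270.7])]
check_weight [(0.61, [285.7, 199.6])]
```

The carrier sits square in the outline with 13–16 mm margins and the lid is seated, so I'm handing in.

```bash
python3 -c "
from bench import env
print(env.hand_in())"
```

```text
the job is handed in; nothing more can be done
None
```

I handed the job in after about 62 s of robot time; no verdict came back. The brass weight was weighed and returned to its mat. The red and green pots (no yellow found) were weighed in order and put upright in the carrier, and red was knocked a little aside inside it but stayed upright. The lid is seated, and the carrier is square inside the outline with 13–16 mm to spare on the three sides measured.

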